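# Light a specimen jar: swing the lamp on its bent rail, then roll the dimmer wheel

## Task

Set up the light for examining the jar on the stand: first push the lamp round its bent rod until its red index tip is over the green disc, then roll the thumbwheel in the white console until the red pointer is level with the green tab on the scale. Leave the lamp on its mark, and do not shift or knock over the jar on the stand, the small jar on the table, the spare cap or the hand lens.

Things in the scene. Friction and masses are not known exactly. Their poses are not given: they have to be found in the camera images.
- stand: Jar lighting stand, fixed to the table: grey round base plate 300 mm across and 12 mm thick, black pedestal 90 mm across and 30 mm high at its middle with an amber jar on it, and a steel guide rod (10 mm thick, 75 mm above the table) bent to an arc of 105 mm radius about the middle. Origin: middle of the base's underside, on the arc's axis; z up. The rod runs about 100 degrees to either side of the stand's own -x direction.
- lamp_post (a point): Centre of the top of the lamp's upright orange post (18 mm across, 58 mm tall, its top 190 mm above the table, 105 mm from the stand's axis). The post stands on a black lamp head (76 mm along the rod, 18 mm thick, top 132 mm above the table) whose bored brass bushings ride on the bent rod: pushed sideways (about 1 N), post and lamp follow the arc, turning with it, and stay where they are left.
- lamp_index (a point): Tip of the lamp's red index wire, on the outer side, 132 mm from the stand's axis and 30 mm above the table; moves round with the lamp at the same bearing as the post.
- lamp (a joint): Angle of the lamp along the bent rod, rad: 0 at the stand's -x direction, growing anticlockwise seen from above; stops at -1.4 and 1.4.
- green_disc: Green disc, 20 mm across, 3 mm thick, fixed on top of the stand's base plate under the path of the index tip, about 47 degrees to one side of the stand's -x direction. Origin: centre of its underside.
- black_disc: Black disc of the same size, on the other side: a former setting, of no concern.
- console: White dimmer console, fixed to the table, 170 (x) x 210 (y) x 75 mm high. Origin: centre of its underside, z up. In its flat top is a narrow slot 68 mm long along y, 22 mm wide, centred at x = -45 mm; at x = 35 mm lies a white scale strip 38 x 170 mm along y.
- wheel_crown (a point): Highest point of the black ribbed rubber thumbwheel (80 mm diameter, 18 mm wide, axle along the console's x) that stands 14 mm proud of the console's top through the slot, 89 mm above the table. Its mounting is sprung: it gives up to 6 mm downward (about 3 N to start, 10 N fully down). Rolled by a fingertip pressed on the crown and drawn along the console's y with about 1 N; stays where left. About 20 mm of rim is a comfortable stroke; more needs several strokes.
- wheel (a joint): Angle of the thumbwheel, rad; grows as its crown is drawn towards the console's +y. Stops at -1.85 and 1.85.
- pointer (a point): Middle of the red pointer bar (34 x 5 mm, lying across the scale strip 7 mm above it; it is carried by the wheel's mounting, so it dips with the wheel while that is pressed, and only the wheel can move it). It moves along the console's y in the same direction and as far as the wheel's rim does: 40 mm per rad.
- green_tab: Green tab 24 x 14 x 4 mm (14 mm along the console's y) fixed on the console's top along the far (+x) edge of the scale strip, about 40 mm to one side of the middle: the wanted brightness. Origin: centre of its underside.
- black_tab: Black tab of the same size on the other side of the middle: a former setting, of no concern.
- jar_lit: Sealed amber jar with white cap, 60 mm across, 100 mm high, loose on the stand's pedestal. Origin: centre of its underside.
- jar_small: Bystander: sealed amber jar 56 mm across, 85 mm high, on the table at the robot's right. Origin: underside.
- spare_cap: Bystander: loose white jar cap 64 mm across, 16 mm high, on the table in front of the robot. Origin: underside.
- loupe: Bystander: hand lens 68 mm across with a 90 mm black handle, lying on the table at the robot's left. Origin: underside of the lens.

How it is judged:
On the way, in this order (a step that is already met when the one before it is completed fails the run):
1. The lamp's red index tip is over the green disc (horizontal distance between lamp_index and green_disc below 0.01 m), for 0.2 s.
2. The red pointer is level with the green tab, the lamp still on its mark (horizontal distance between lamp_index and green_disc below 0.01 m and y of pointer in the frame of green_tab between -0.007 and 0.007 m), for 0.2 s.
At the end, for the whole second after the job is handed in: The lamp's index tip is over the green disc (within 10 mm of its centre, seen from above) and the red pointer's middle is within the green tab's width (7 mm either side of the tab's centre along the scale) (all of step 2); the robot touches nothing.
It fails at once if the jar on the stand is shifted more than 30 mm or tipped (distance of jar_lit from where it was at the start of the episode above 0.03 m or angle between jar_lit's own z axis and vertical above 0.35 rad).
It fails at once if the small jar, the spare cap or the hand lens is shifted more than 30 mm or tipped ((distance of jar_small from where it was at the start of the episode above 0.03 m or angle between jar_small's own z axis and vertical above 0.35 rad) or (distance of spare_cap from where it was at the start of the episode above 0.03 m or angle between spare_cap's own z axis and vertical above 0.35 rad) or (distance of loupe from where it was at the start of the episode above 0.03 m or angle between loupe's own z axis and vertical above 0.35 rad)).
It also fails if it takes over 58 s, if anything falls off the work surface, if the arm or the gripper's body presses on something with over 40 N, if the wrist force passes 120 N, or if a joint passes its speed limit or range.

## Robot

A 7-joint arm with a two-finger parallel gripper is mounted at the origin on the work surface. World frame = base frame: x ahead of the robot, y to its left, z up, the work surface at z = 0. Lengths are in m, angles in rad, forces in N, time in s.
With the tool pointing down it reaches from about 0.425 to 0.925 m from the base axis. Payload 6.8 kg.
Tool frame: the origin (TCP) lies at the very end of the fingers, on their centre line; the grasp point (between the pads) lies bot.hold_point_z behind it (bot.hold_point_z is the distance from the TCP to the grasp point, in m); x points along the fingers, z is the direction in which the jaws open and shut, and the axes are right-handed (so a half turn about x gives the same grasp; the last joint's range is limited). The gripper opens to 85 mm and grips with 20 to 120 N. Pads are 22 mm wide; open, the fingers measure 114 mm over their backs; the gripper's body (76 mm by 85 mm) begins 54 mm behind the grasp point. The pads swing forward as they close: fully open they stand 13 mm farther back than shut.
Start: joints at [1.021, 0.477, 0.022, 1.555, -0.011, 1.109, -0.083], TCP at [0.289, -0.61, 0.231] pointing down, gripper open.
Joint ranges: [-2.96, 2.96], [-0.34, 2.1], [-1.41, 1.46], [0.24, 2.44], [-1.37, 4.51], [0.17, 1.92], [-2.96, 2.96]. Speed limits (rad/s): [2.39, 2.39, 3.14, 3.14, 3.14, 3.14, 3.14].

## Interface

Orientations are given as a unit quaternion [w, x, y, z].
In Python, from station import bot gives the robot as it stands.
- The arm moves only by the tool drive_tool, never from a script. Its arguments are lists of equal length, an entry for each row: "slide": the shift along the world's x, y, z in mm, a list of three; "turn": the turn, a rotation vector about the world's x, y, z in rad, a list of three; "gripper": the opening, from 0 (shut) to 1 (fully open). A call has 1 to 10 rows; each row is the pose to reach, as a shift and turn from the pose measured when the call began; what a row does not reach only later rows make up. A row lasts 1/10 s, in which the tool goes at most 50 mm and 8.59 degrees, less where a joint would pass 70% of its speed; a pose out of reach is approached as far as the arm can. A call with a gripper value outside its range is refused whole. The fingers move at their own pace and stop on an object; "squeeze" is the grip in N (left out, the last holds). Time passes only in rows, so rows that repeat a pose let the fingers close. It gives the time, the measured TCP pose, the force and the opening at its end, in the units of the state.
- bot.get_obs(): the state, without advancing time (a new reading comes with each control period).
- bot.read_camera(name): name is "scene" or "side" or "wrist"; returns a dict with "color" (480x640x3 uint8, red, green, blue), "fovy" (degrees; the focal length in pixels is half the picture's height over the tangent of half this angle, whatever the lens; pixels are square), "cx", "cy" (the principal point, pixels), "dist_coeffs" ([k1, k2, p1, p2, k3] as OpenCV has them; the pictures are not rectified), "R" (3x3) and "t" (3): a world point X has camera coordinates R X + t. Camera axes: x right, y down, z forward; pixel columns grow to the right and rows downward; lengths in m; the calibration is good to about 2 mm. A picture is of the moment at which its call begins. There is no depth.
- bot.hand_in(): hands the job in, once; it reports no verdict.
The state is a dict: "t": time; "q": joint angles; "joint_vel": joint speeds; "joint_torque": joint torques, N m; "eef_pos": TCP position; "tool_rot": TCP orientation; "contact_force": force on the tool from outside, world axes, zero at the start; "torque": the same for the moment, N m; "gripper_width": opening from 0.0 (shut) to 1.0 (fully open).
Only numpy, scipy, OpenCV 4.12 (cv2) and the standard library are available. Lean on these libraries where they do the work, as an engineer would, in place of code of your own. Each camera call takes 0.05 s, during which the arm holds its last target.

## Working session

There is one attempt and no reset: what is moved stays moved. The work goes in short steps, Python scripts to look and compute and a tool call to move; the robot and the scene stay as the last step left them, time stands still between calls to the robot, and variables do not carry over. Pictures are saved under pics/ and viewed, and the job is handed in when it is done.

Besides the shell and the picture viewer there is one more tool, called after "Call:" as a command line: name --argument value ..., lists and objects as JSON in quotes. drive_tool: Moves the arm, as the interface text tells. Its arguments: {"type":"object","properties":{"slide":{"type":"array"},"turn":{"type":"array"},"gripper":{"type":"array"},"squeeze":{"type":"number"}},"required":["slide","turn","gripper"]}

```bash
mkdir -p pics; ls; cat > h.py <<'E'
import numpy as np, cv2
from station import bot
def cam(n):
    c=bot.read_camera(n); f=240/np.tan(np.radians(c['fovy'])/2)
    c['K']=np.array([[f,0,c['cx']],[0,f,c['cy']],[0,0,1]]); c['R']=np.array(c['R']); c['t']=np.array(c['t']); c['d']=np.array(c['dist_coeffs'],float); return c
def ray(c,uv):
    p=cv2.undistortPoints(np.array([[uv]],float),c['K'],c['d'])[0,0]
    return -c['R'].T@c['t'], c['R'].T@np.array([p[0],p[1],1])
def onz(c,uv,z):
    o,d=ray(c,uv); return o+d*(z-o[2])/d[2]
def proj(c,X):
    return cv2.projectPoints(np.array(X,float).reshape(-1,1,3),cv2.Rodrigues(c['R'])[0],c['t'],c['K'],c['d'])[0].reshape(-1,2)
def save(c,n): cv2.imwrite('pics/'+n+'.png',cv2.cvtColor(c['color'],cv2.COLOR_RGB2BGR))
def blobs(c,which,amin=15):
    hsv=cv2.cvtColor(c['color'],cv2.COLOR_RGB2HSV)
    H,S,V=cv2.split(hsv)
    m={'red':((H<6)|(H>174))&(S>150)&(V>90),'green':(H>40)&(H<85)&(S>100)&(V>50),'orange':(H>=7)&(H<20)&(S>170)&(V>150)}[which]
    n,l,s,ce=cv2.connectedComponentsWithStats(m.astype(np.uint8))
    return [(s[i].tolist(),ce[i].round(1).tolist()) for i in range(1,n) if s[i,4]>=amin]
E
python3 - <<'E'
from h import *
o=bot.get_obs(); print(o, bot.hold_point_z)
for n in ['scene','side','wrist']:
    c=cam(n); save(c,n+'0'); print(n,'pos',-c['R'].T@c['t'])
    for w in ['red','green','orange']: print(w,blobs(c,w))
E
```

```text
pics
{'t': 0.0, 'q': array([ 1.02090661,  0.47782603,  0.02235268,  1.55646047, -0.01153286,
        1.10932524, -0.08310726]), 'joint_vel': array([-1.62926308e-04,  1.65679597e-05, -2.75884026e-04, -1.02089186e-03,
        1.24150673e-03, -2.12566061e-05,  8.38804578e-05]), 'joint_torque': array([ 8.53783931e-04, -5.96455264e+01,  1.60827219e+00, -2.81197840e+01,
        1.24734384e-02,  9.30140057e-03, -4.09488371e-05]), 'eef_pos': array([ 0.2883284 , -0.60964864,  0.23030479]), 'tool_rot': array([ 0.5968136 ,  0.37862444,  0.59798596, -0.37798128]), 'contact_force': array([ 0.49672923, -0.22134661,  0.76457243]), 'torque': array([ 0.01339907, -0.02597966,  0.00524687]), 'gripper_width': 0.9948389625377312} 0.0187
scene pos [1.12118639 1.12771369 0.9422062 ]
red []
green [([457, 6, 20, 21, 342], [466.4, 16.4]), ([321, 18, 22, 14, 286], [331.5, 24.4]), ([178, 25, 25, 22, 449], [190.4, 36.0]), ([551, 30, 32, 26, 631], [565.7, 42.8]), ([124, 39, 26, 20, 395], [137.0, 49.2]), ([322, 49, 21, 6, 73], [331.7, 51.9]), ([462, 53, 9, 6, 47], [465.9, 55.5]), ([184, 71, 23, 8, 119], [195.5, 74
[... 746 characters left out ...]
325.8])]
green [([235, 0, 22, 15, 186], [245.6, 5.4]), ([378, 13, 19, 17, 204], [387.3, 20.3]), ([430, 16, 7, 11, 31], [433.2, 21.6]), ([188, 29, 7, 5, 16], [191.4, 31.0]), ([614, 40, 14, 16, 85], [620.6, 46.6]), ([381, 53, 8, 4, 17], [384.4, 54.6]), ([264, 86, 14, 10, 81], [271.1, 90.3]), ([377, 88, 21, 17, 192], [387.8, 95.1]), ([441, 109, 15, 12, 96], [448.3, 114.3]), ([383, 127, 9, 5, 22], [386.5, 128.8]), ([229, 136, 13, 10, 73], [235.0, 139.8]), ([216, 180, 27, 15, 232], [229.3, 187.9]), ([295, 201, 6, 3, 15], [297.8, 201.8]), ([310, 297, 7, 6, 35], [313.1, 299.3])]
orange [([290, 286, 7, 5, 29], [292.8, 288.1])]
wrist pos [ 0.36425957 -0.57478445  0.37414732]
red []
green []
orange []
```

View pics/scene0.png

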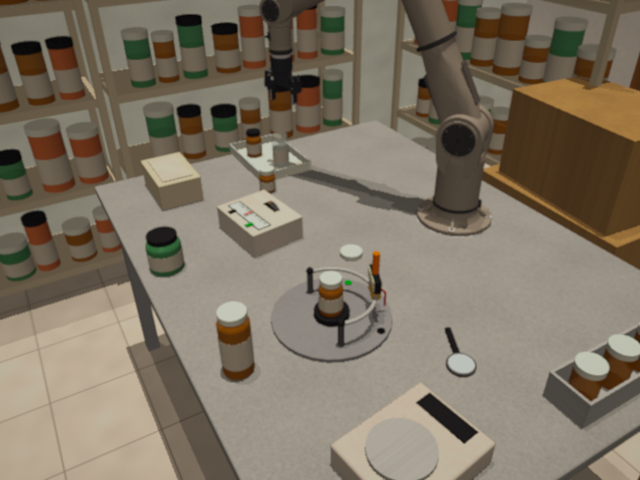

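View pics/side0.png

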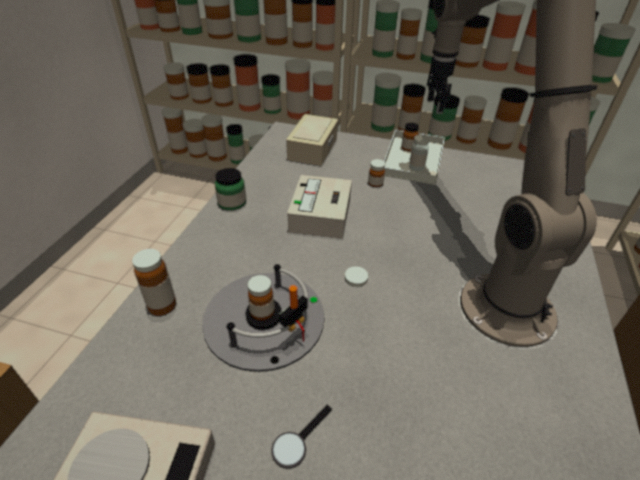

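View pics/wrist0.png

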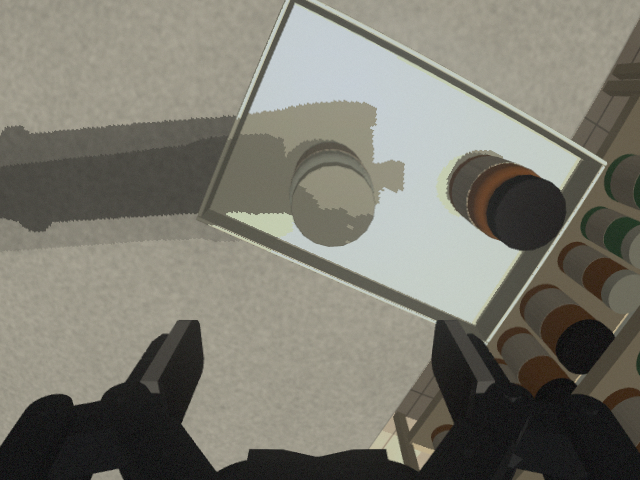

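The scene and side pictures show the stand (scene ~(332,315), side ~(263,318)), with the orange post at scene (376,253) and side (293,288). The green disc is at scene (348,282) and side (313,299), and the console's green tab at scene (248,224) and side (298,202). I'll enlarge and triangulate these.

```bash
cat >> h.py <<'E'
def crop(c,n,x0,y0,x1,y1):
    k=c['color'][y0:y1,x0:x1]; s=min(800/(x1-x0),600/(y1-y0)); cv2.imwrite('pics/'+n+'.png',cv2.cvtColor(cv2.resize(k,None,fx=s,fy=s,interpolation=cv2.INTER_CUBIC),cv2.COLOR_RGB2BGR)); print(n,'scale',s)
def tri(c1,u1,c2,u2):
    o1,d1=ray(c1,u1);o2,d2=ray(c2,u2);d1/=np.linalg.norm(d1);d2/=np.linalg.norm(d2)
    s=np.linalg.lstsq(np.stack([d1,-d2],1),o2-o1,rcond=None)[0]
    a=o1+s[0]*d1;b=o2+s[1]*d2; return (a+b)/2,np.linalg.norm(a-b)
E
python3 - <<'E'
from h import *
c=cam('scene');s=cam('side')
crop(c,'sc_st',260,240,400,360);crop(c,'sc_co',210,180,310,255)
crop(s,'si_st',195,255,335,375);crop(s,'si_co',280,170,360,240)
for n,k,u,z in [('disc',c,(347.8,282.1),.015),('disc',s,(313.1,299.3),.015),('tab',c,(248.5,224.4),.079),('tab',s,(297.8,201.8),.079)]: print(n,onz(k,u,z))
print('post',tri(c,(376,253.3),s,(292.8,288.1)))
E
```

```text
sc_st scale 5.0
sc_co scale 8.0
si_st scale 5.0
si_co scale 8.571428571428571
disc [0.48332404 0.13648205 0.015     ]
disc [0.48249648 0.13336714 0.015     ]
tab [ 0.63064709 -0.16616932  0.079     ]
tab [ 0.6278433  -0.17062935  0.079     ]
post (array([0.48792059, 0.2608162 , 0.18686668]), np.float64(0.0022552751173566562))
```

View pics/sc_st.png

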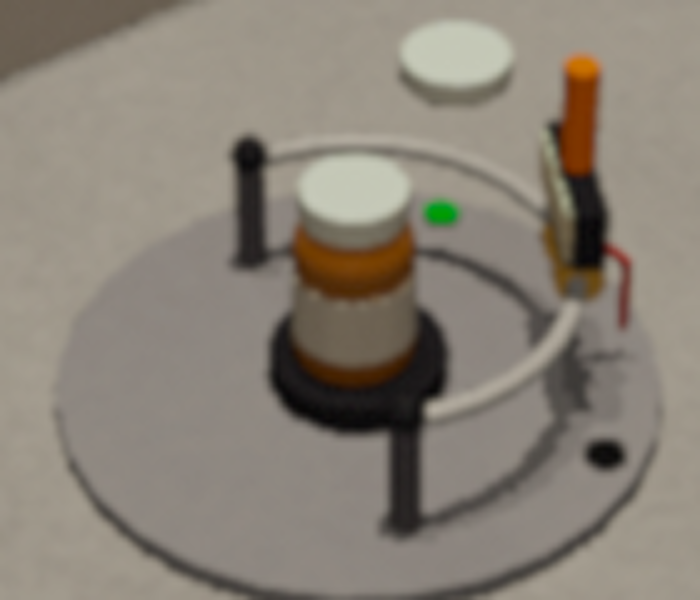

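View pics/sc_co.png

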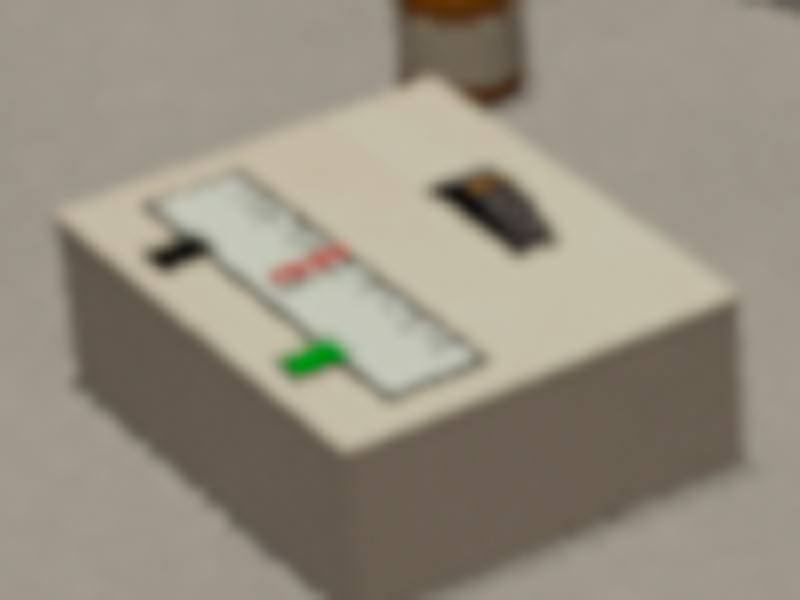

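View pics/si_st.png

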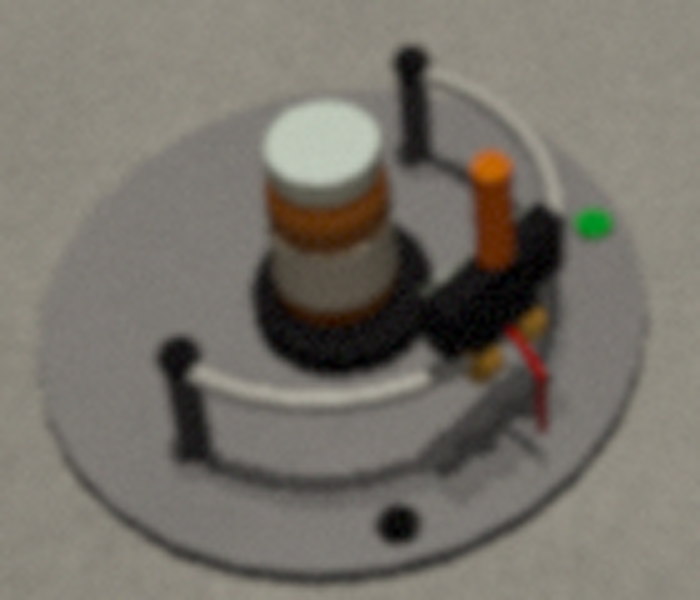

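View pics/si_co.png

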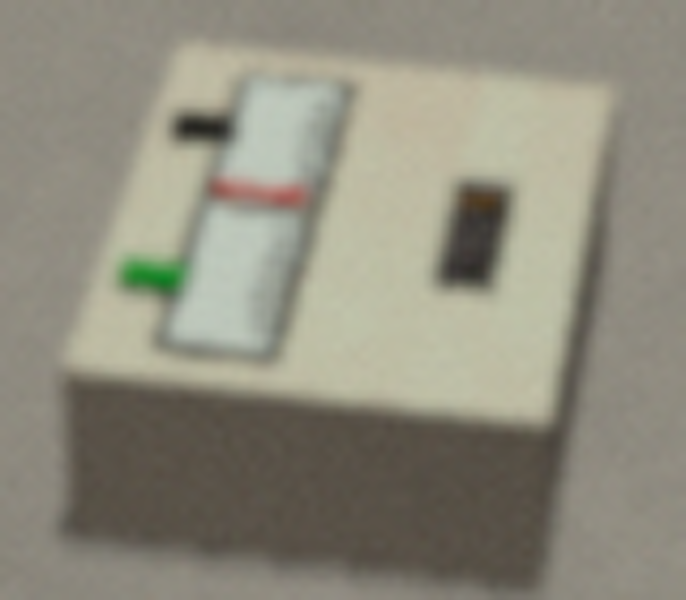

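```bash
cat > m.py <<'E'
from h import *
from scipy.optimize import least_squares
c=cam('scene');s=cam('side')
f=lambda p,off,sc:((p[0]+.5)/sc-.5+off[0],(p[1]+.5)/sc-.5+off[1])
A=lambda p:f(p,(260,240),5);B=lambda p:f(p,(210,180),8);C=lambda p:f(p,(195,255),5);D=lambda p:f(p,(280,170),8.5714)
P=[onz(c,A(p),.012)[:2] for p in [(57,385),(660,400),(85,500),(330,592),(200,562),(600,510),(110,290)]]
Q=[onz(s,C(p),.012)[:2] for p in [(40,330),(648,315),(330,574),(450,560),(100,500),(300,92),(100,200),(600,440)]]
for X in (P,Q):
    X=np.array(X);r=least_squares(lambda v:np.hypot(*(X-v[:2]).T)-.15,[.57,.24]); print('centre',r.x,'res mm',(r.fun*1e3).round(1))
    r=least_squares(lambda v:np.hypot(*(X-v[:2]).T)-v[2],[.57,.24,.15]);print(r.x)
print('black disc',onz(c,A((605,454)),.015),onz(s,C((398,524)),.015))
print('cap top',onz(c,A((355,180)),.142),onz(s,C((323,140)),.142))
print('post top',tri(c,A((582,66)),s,C((492,163))),onz(c,A((582,66)),.19),onz(s,C((492,163)),.19))
print('index',tri(c,A((624,326)),s,C((543,428))))
print('rod ends',tri(c,A((249,153)),s,C((411,60))),tri(c,A((405,405)),s,C((179,354))))
for n,k,F,pts in (('sc',c,B,[(62,215),(432,80),(738,298),(347,452)]),('si',s,D,[(180,42),(612,85),(552,425),(66,372)])):
    W=np.array([onz(k,F(p),.075)[:2] for p in pts]);print(n,W.round(4).tolist(),'mid',W.mean(0),np.hypot(*(np.roll(W,-1,0)-W).T).round(4))
print('tab',onz(c,B((313,352)),.079),onz(s,D((152,273)),.079)); print('pointer',onz(c,B((310,263)),.0835),onz(s,D((261,193)),.0835))
print('blacktab',onz(c,B((178,247)),.079),onz(s,D((202,127)),.079))
print('wheel',onz(c,B((505,200)),.089),onz(s,D((475,235)),.085))
print('spare cap',onz(c,A((456,55)),.016), onz(s,(357,275),.016));print('loupe',onz(s,(289,450),.01),onz(s,(330,408),.01)); print('jar small',onz(s,(377,183),0),onz(c,(267,188),0))
E
python3 m.py
```

```text
centre [0.58393003 0.2206576 ] res mm [-1.4 -2.1  5.9 -2.3 -2.3 -3.2 -7.5]
[0.58695001 0.22319905 0.14640879]
centre [0.58350622 0.21937489] res mm [-1.5 -0.2 -0.5  4.1  0.8  2.8  0.3 -1.6]
[0.58346267 0.21901234 0.15059922]
black disc [0.51443533 0.3322901  0.015     ] [0.51261846 0.32900762 0.015     ]
cap top [0.59212727 0.231304   0.142     ] [0.58135737 0.2283507  0.142     ]
post top (array([0.48774287, 0.26003873, 0.18822528]), np.float64(0.0031657464059505346)) [0.48984493 0.26443448 0.19      ] [0.48779104 0.25951045 0.19      ]
index (array([0.46282594, 0.27178138, 0.02900896]), np.float64(0.003365637325457061))
rod ends (array([0.58621506, 0.1139767 , 0.0810552 ]), np.float64(0.003156134435558371)) (array([0.61753742, 0.31771735, 0.08225655]), np.float64(0.0007670708801544077))
sc [[0.6687, -0.3148], [0.503, -0.3392], [0.4766, -0.1302], [0.6423, -0.1097]] mid [ 0.57264547 -0.22347753] [0.1674 0.2107 0.167  0.2069]
si [[0.6709, -0.3232], [0.504, -0.3463], [0.4736, -0.1369], [0.6412, -0.1135]] mid [ 0.5724341  -0.22995366] [0.1685 0.2116 0.1692 0.2118]
tab [ 0.62836352 -0.17004705  0.079     ] [ 0.62997291 -0.17204881  0.079     ]
pointer [ 0.60699655 -0.22063107  0.0835    ] [ 0.60623085 -0.2249032   0.0835    ]
blacktab [ 0.64202926 -0.26366372  0.079     ] [ 0.64231427 -0.2648551   0.079     ]
wheel [ 0.52892468 -0.21658961  0.089     ] [ 0.52462468 -0.22186991  0.085     ]
spare cap [0.39950814 0.01896437 0.016     ] [0.39456119 0.01553009 0.016     ]
loupe [0.41375284 0.5040878  0.01      ] [0.36164215 0.39941121 0.01      ]
jar small [ 0.43306987 -0.46499751  0.        ] [ 0.43450204 -0.47020263  0.        ]
```

```bash
python3 - <<'E'
from h import *
from scipy.spatial.transform import Rotation as R
q=bot.get_obs()['tool_rot'];M=R.from_quat(q[[1,2,3,0]]).as_matrix();print(M.round(3),np.degrees(np.arctan2(M[1,2],M[0,2])))
E
```

```text
[[-0.     0.904  0.428]
 [ 0.     0.428 -0.904]
 [-1.    -0.    -0.   ]] -64.68758926277592
```

Call:
drive_tool --slide '[[100,100,60],[130,150,80],[160,200,80],[180,250,80],[200,300,80],[212,350,80],[212,400,80],[212,450,80],[212,500,80],[212,510,80]]' --turn '[[0,0,0.12],[0,0,0.24],[0,0,0.36],[0,0,0.48],[0,0,0.6],[0,0,0.72],[0,0,0.84],[0,0,0.96],[0,0,1.08],[0,0,1.2]]' --gripper '[0.5,0.5,0.5,0.5,0.5,0.5,0.5,0.5,0.5,0.5]'

```text
t: 1.35
eef_pos: [0.49, -0.1748, 0.3092]
tool_rot: [0.707, -0.027, 0.707, 0.027]
contact_force: [0.7, 0.8, -0.5]
gripper_width: 0.504
```

Call:
drive_tool --slide '[[10,45,0],[10,90,0],[10,140,0],[10,190,0],[5,240,0],[0,290,0],[-3,340,0],[-3,390,0],[-3,436,0],[-3,436,0]]' --turn '[[0,0,0.12],[0,0,0.24],[0,0,0.36],[0,0,0.48],[0,0,0.6],[0,0,0.72],[0,0,0.84],[0,0,0.96],[0,0,1.08],[0,0,1.08]]' --gripper '[0.5,0.5,0.5,0.5,0.5,0.5,0.5,0.5,0.5,0.5]'

```text
t: 2.35
eef_pos: [0.4847, 0.2687, 0.3097]
tool_rot: [0.591, -0.389, 0.589, 0.392]
contact_force: [-0.4, -1.0, -0.9]
gripper_width: 0.5
```

```bash
python3 - <<'E'
from h import *
print(bot.get_obs()['q'].round(2))
c=cam('wrist');save(c,'w1');c=cam('side');save(c,'s1')
E
```

```text
[ 0.04  0.31 -0.81  1.71  0.23  1.22  0.34]
```

View pics/w1.png

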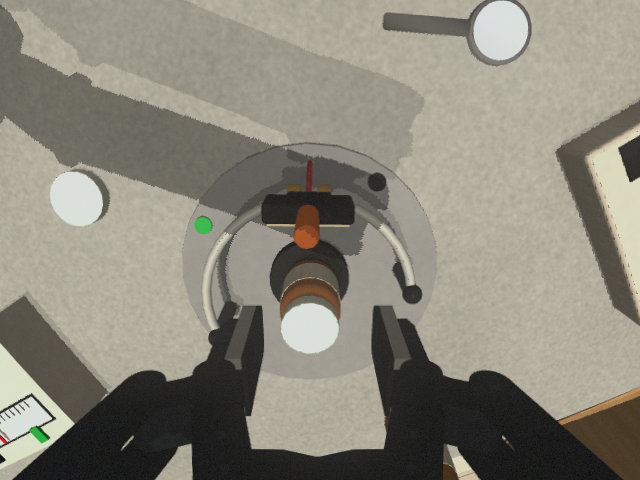

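View pics/s1.png

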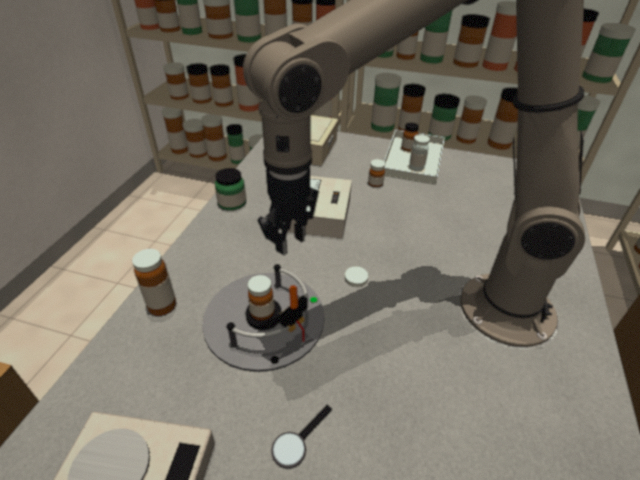

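The wrist view is clear. The post top is at about (306,238), the index tip at (310,164), the green disc at (204,225), and the spare cap at (78,198), well away. I'll refine the positions from this view.

```bash
python3 - <<'E'
from h import *
c=cam('wrist'); crop(c,'w1c',180,130,440,325)
print('disc',blobs(c,'green'),blobs(c,'red'))
for n,p,z in [('post',(306,238),.19),('disc',(203.5,225),.015),('idx',(310,164),.03),('black',(377,182),.015),('cap',(309,327),.142)]: print(n,onz(c,p,z).round(4))
E
```

```text
w1c scale 3.076923076923077
disc [([200, 214, 18, 17, 246], [208.5, 222.0]), ([36, 425, 20, 17, 181], [45.7, 433.3])] [([313, 162, 4, 25, 83], [314.8, 174.7]), ([0, 429, 14, 15, 49], [6.7, 436.3])]
post [0.4879 0.2522 0.19  ]
disc [0.4801 0.1246 0.015 ]
idx [0.4643 0.2625 0.03  ]
black [0.5128 0.3196 0.015 ]
cap [0.5775 0.2134 0.142 ]
```

View pics/w1c.png

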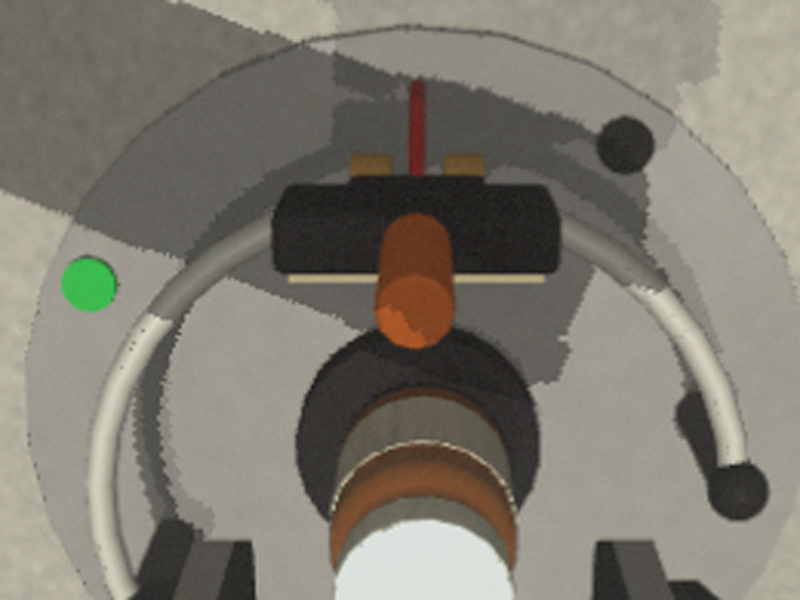

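```bash
python3 - <<'E'
from h import *
c=cam('wrist'); print(blobs(c,'green'),bot.get_obs()['eef_pos'])
P={}
for n,p,z in [('post',(315.2,230.8),.19),('disc',(208.5,222),.015),('idx',(315.5,157.5),.03),('black',(383,177),.015)]: P[n]=onz(c,p,z);print(n,P[n].round(4))
ctr=P['post']+(P['post']-P['idx'])/27*105;print('ctr from post/idx',ctr)
for C in ([.583,.22],):
  for n in P: d=P[n][:2]-C;print(n,np.hypot(*d),np.degrees(np.arctan2(d[1],d[0]))%360)
E
```

```text
[([202, 213, 17, 18, 239], [209.9, 221.2]), ([38, 425, 20, 17, 182], [47.6, 433.2])] [0.48735461 0.25992993 0.30890935]
post [0.4862 0.2582 0.19  ]
disc [0.4796 0.1295 0.015 ]
idx [0.4611 0.2685 0.03  ]
black [0.511  0.3256 0.015 ]
ctr from post/idx [0.58391186 0.2181178  0.81222222]
post 0.10405051627243313 158.44336939705124
disc 0.13738772048790895 221.17630525234233
idx 0.13120277547976875 158.28441598923476
black 0.12775421175162896 124.2837872229926
```

Call:
drive_tool --slide '[[0,0,-45],[0,0,-90],[0,0,-130],[0,0,-160],[0,0,-160]]' --turn '[[0,0,0],[0,0,0],[0,0,0],[0,0,0],[0,0,0]]' --gripper '[0.5,0.5,0.5,0.5,0.5]'

```text
t: 3.05
eef_pos: [0.4857, 0.2561, 0.1451]
tool_rot: [0.59, -0.385, 0.596, 0.384]
contact_force: [0.2, 0.2, 0.3]
gripper_width: 0.511
```

```bash
python3 - <<'E'
from h import *
c=cam('wrist');save(c,'w2');c=cam('side');crop(c,'s2',195,215,335,335)
o=bot.get_obs();print(o['eef_pos'],o['contact_force'])
# arc plan: relative to TCP, centre
C=np.array([.583,.219]);p=o['eef_pos'][:2]
for a in range(0,82,8):
    r=np.radians(a);M=np.array([[np.cos(r),-np.sin(r)],[np.sin(r),np.cos(r)]]);print(a,round(r,2),((C+M@(p-C)-p)*1e3).round(0))
E
```

```text
s2 scale 5.0
[0.48795712 0.25897359 0.14954881] [0.41249007 0.73749986 0.1989881 ]
0 0.0 [0. 0.]
8 0.14 [ -5. -14.]
16 0.28 [ -7. -28.]
24 0.42 [ -8. -42.]
32 0.56 [ -7. -56.]
40 0.7 [ -3. -70.]
48 0.84 [  2. -84.]
56 0.98 [  9. -96.]
64 1.12 [  17. -108.]
72 1.26 [  28. -118.]
80 1.4 [  39. -127.]
```

View pics/w2.png

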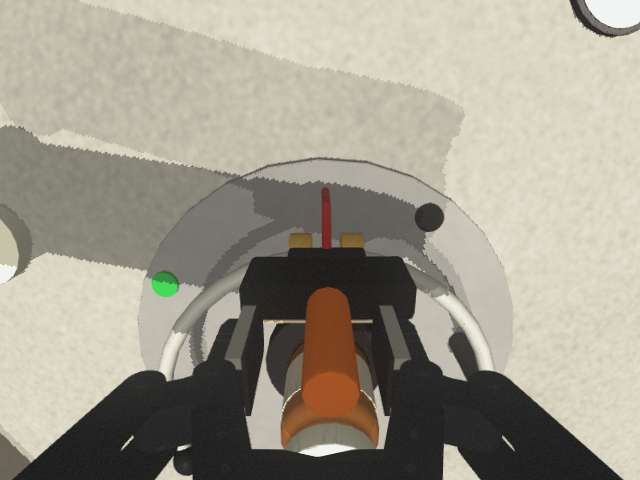

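View pics/s2.png

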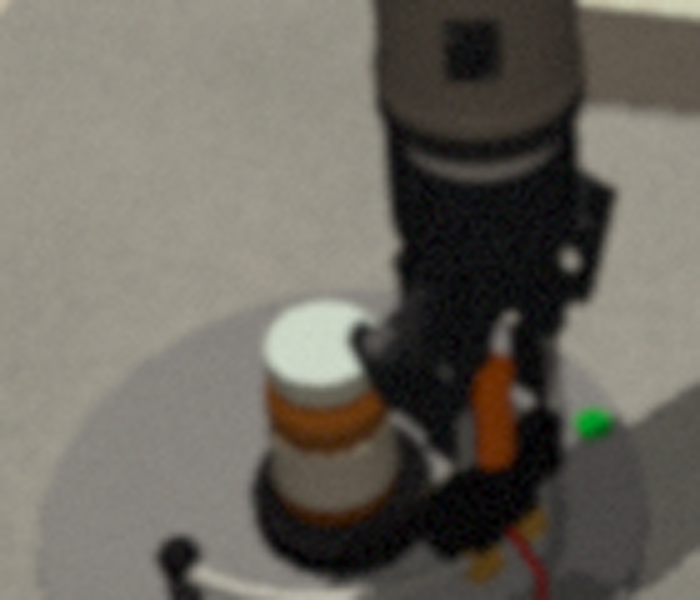

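The post stands between the pads (wrist view, pads at x≈245 and 395, post at x≈328), and the side view shows the fingers clear of the jar. I'll push round the arc now.

Call:
drive_tool --slide '[[-5,-14,0],[-7,-28,0],[-8,-42,0],[-7,-56,0],[-5,-63,0],[-3,-70,0],[0,-77,0],[2,-84,0],[6,-90,0],[9,-96,0]]' --turn '[[0,0,0.14],[0,0,0.28],[0,0,0.42],[0,0,0.56],[0,0,0.63],[0,0,0.7],[0,0,0.77],[0,0,0.84],[0,0,0.91],[0,0,0.98]]' --gripper '[0.5,0.5,0.5,0.5,0.5,0.5,0.5,0.5,0.5,0.5]'

```text
t: 4.15
eef_pos: [0.4988, 0.1631, 0.1523]
tool_rot: [-0.343, 0.621, -0.34, -0.617]
contact_force: [0.1, 1.6, -0.9]
gripper_width: 0.499
```

```bash
python3 - <<'E'
from h import *
c=cam('wrist');save(c,'w3')
o=bot.get_obs();print(o['eef_pos'],o['contact_force'],o['q'].round(2));
print(blobs(c,'green'),blobs(c,'red'))
E
```

```text
[0.49938533 0.1617085  0.15194668] [-1.08464657 -1.4556687   1.15386538] [ 0.33  0.5  -0.96  1.95  0.51  0.96  1.25]
[([281, 163, 29, 29, 661], [294.9, 177.2])] [([339, 184, 10, 54, 367], [343.5, 213.7])]
```

View pics/w3.png

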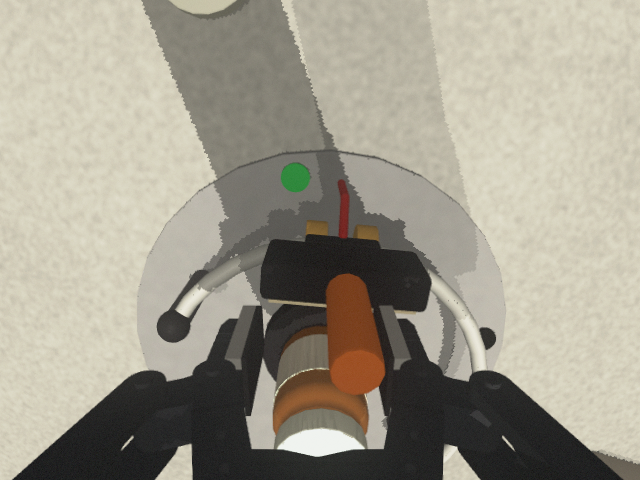

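The post now leans on the right pad. The index tip is at (341,182) and the disc at (295,177), so there is still some way to go.

```bash
cat > gap.py <<'E'
from h import *
import sys
u=eval(sys.argv[1]);c=cam('wrist');g=max(blobs(c,'green'),key=lambda b:b[0][4])[1]
D=onz(c,g,.015)[:2];I=onz(c,u,.03)[:2];C=np.array([.583,.219])
b=lambda p:np.degrees(np.arctan2(*(p-C)[::-1]))%360
print('disc',g,D,b(D),np.hypot(*(D-C)),'idx',I,b(I),np.hypot(*(I-C)),'dist mm',1e3*np.hypot(*(D-I)))
o=bot.get_obs()['eef_pos'][:2];print(o)
for a in range(0,24,2):
    r=np.radians(a);M=np.array([[np.cos(r),-np.sin(r)],[np.sin(r),np.cos(r)]]);print(a,round(r,3),((C+M@(o-C)-o)*1e3).round(1))
E
python3 gap.py "(341,182)"
```

```text
disc [297.3, 177.7] [0.47966965 0.13165218] 220.20870211623748 0.13530263545473523 idx [0.4640297  0.15637588] 207.76162412374228 0.1344459449224195 dist mm 29.255242421787955
[0.49896647 0.16212425]
0 0.0 [0. 0.]
2 0.035 [ 2.  -2.9]
4 0.07 [ 4.2 -5.7]
6 0.105 [ 6.4 -8.5]
8 0.14 [  8.7 -11.1]
10 0.175 [ 11.2 -13.7]
12 0.209 [ 13.7 -16.2]
14 0.244 [ 16.3 -18.6]
16 0.279 [ 18.9 -21. ]
18 0.314 [ 21.7 -23.2]
20 0.349 [ 24.5 -25.3]
22 0.384 [ 27.4 -27.3]
```

Call:
drive_tool --slide '[[4,-6,0],[8,-10,0],[11,-13,0],[13,-16,0],[13,-16,0]]' --turn '[[0,0,0.07],[0,0,0.13],[0,0,0.17],[0,0,0.205],[0,0,0.205]]' --gripper '[0.5,0.5,0.5,0.5,0.5]'

```text
t: 4.75
eef_pos: [0.513, 0.146, 0.1531]
tool_rot: [-0.28, 0.652, -0.277, -0.648]
contact_force: [0.2, -0.1, 0.3]
gripper_width: 0.496
```

```bash
python3 - <<'E'
from h import *
c=cam('wrist');save(c,'w4');print(blobs(c,'red'))
E
```

```text
[([338, 179, 9, 58, 399], [342.1, 210.6])]
```

View pics/w4.png

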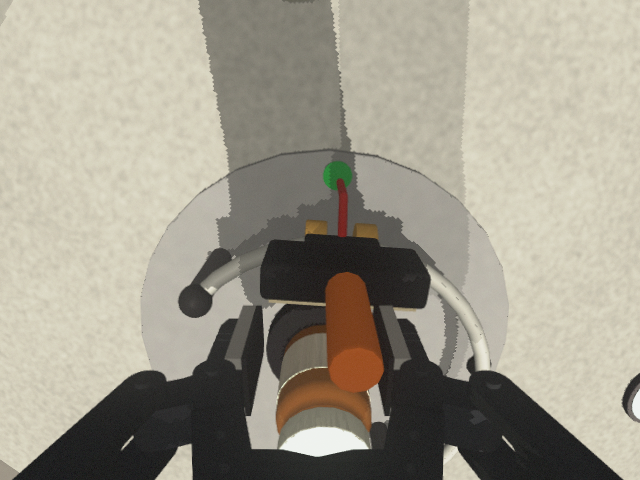

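```bash
python3 gap.py "(340.5,182)" | head -2
```

```text
disc [336.1, 174.3] [0.47920502 0.13071714] 220.3828405605619 0.13626173678299075 idx [0.47931809 0.13403213] 219.3348006462583 0.134050279750914 dist mm 3.3169158932801084
[0.51247894 0.14621832]
```

The index is over the disc, 3.3 mm off. I'll ease off the post, lift straight up and check again.

Call:
drive_tool --slide '[[-4,5,0],[-6,7,0],[-6,7,45],[-6,7,90],[-6,7,135],[-6,7,160],[-6,7,160]]' --turn '[[0,0,0],[0,0,0],[0,0,0],[0,0,0],[0,0,0],[0,0,0],[0,0,0]]' --gripper '[0.5,0.5,0.5,0.5,0.5,0.5,0.5]'

```text
t: 5.55
eef_pos: [0.5077, 0.1551, 0.3167]
tool_rot: [-0.281, 0.654, -0.276, -0.646]
contact_force: [0.9, -0.5, -0.5]
gripper_width: 0.497
```

```bash
python3 - <<'E'
from h import *
c=cam('wrist');crop(c,'w5',180,80,440,275);print(blobs(c,'red'),blobs(c,'green'))
E
```

```text
w5 scale 3.076923076923077
[([320, 149, 6, 26, 105], [322.7, 161.8])] [([313, 135, 19, 18, 229], [321.9, 142.5])]
```

View pics/w5.png

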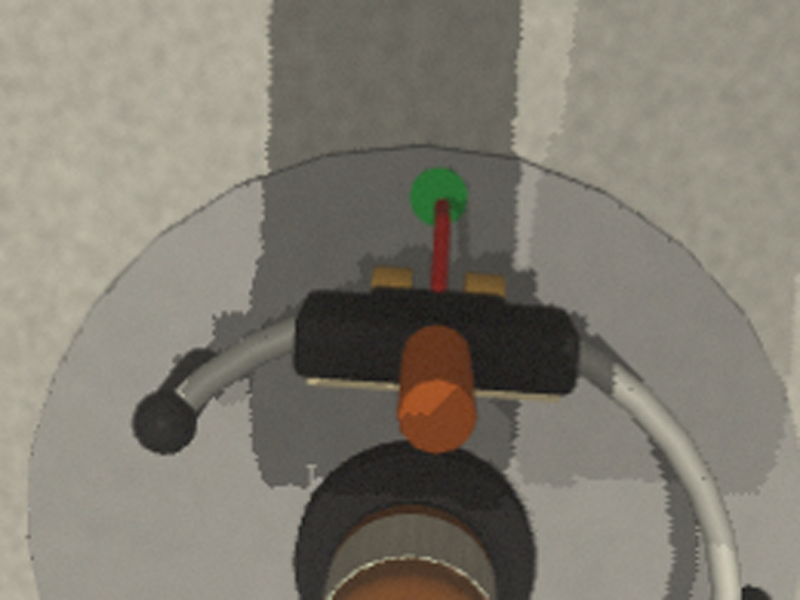

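The tip (443,203) sits on the disc (439,195) in the crop, so the lamp is set. Next I move to the console.

Call:
drive_tool --slide '[[10,-45,0],[20,-90,0],[20,-140,0],[20,-190,0],[20,-240,0],[20,-290,0],[20,-340,0],[20,-388,0],[20,-388,0],[20,-388,0]]' --turn '[[0,0,-0.08],[0,0,-0.16],[0,0,-0.24],[0,0,-0.32],[0,0,-0.4],[0,0,-0.48],[0,0,-0.56],[0,0,-0.63],[0,0,-0.63],[0,0,-0.63]]' --gripper '[0.5,0,0,0,0,0,0,0,0,0]'

```text
t: 6.6
eef_pos: [0.5258, -0.2347, 0.3123]
tool_rot: [-0.467, 0.533, -0.466, -0.529]
contact_force: [0.2, 1.3, -0.0]
gripper_width: -0.002
```

```bash
python3 - <<'E'
from h import *
c=cam('wrist');save(c,'w6');print(bot.get_obs()['eef_pos'],blobs(c,'red'),blobs(c,'green'))
E
```

```text
[ 0.52630023 -0.23293355  0.31282616] [([315, 256, 5, 32, 131], [316.6, 272.0])] [([631, 176, 9, 18, 124], [635.6, 185.1]), ([360, 286, 15, 21, 288], [366.5, 295.9]), ([309, 437, 19, 18, 178], [317.7, 446.2])]
```

View pics/w6.png

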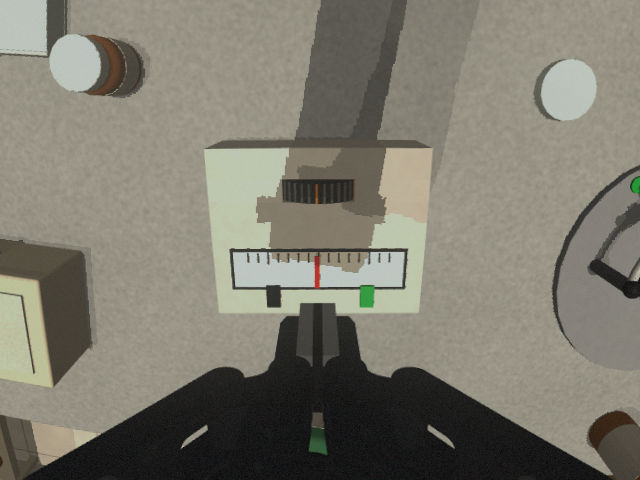

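The wrist view shows the console square on. The wheel is at (318,192), the pointer at (317,272), and the green tab at (366,296), to the pointer's +y side.

```bash
cat > cons.py <<'E'
from h import *
c=cam('wrist');r=max([b for b in blobs(c,'red')],key=lambda b:b[0][4])[1];g=min(blobs(c,'green'),key=lambda b:np.hypot(b[1][0]-367,b[1][1]-296))[1]
P=onz(c,r,.0845);G=onz(c,g,.079);ey=np.array([-np.sin(.131),np.cos(.131)])
print('pointer',r,P,'tab',g,G,'remaining mm',1e3*(G-P)[:2]@ey, 'eef',bot.get_obs()['eef_pos'])
E
python3 cons.py; python3 - <<'E'
from h import *
c=cam('wrist')
print('wheel',onz(c,(318,192),.089))
a=onz(c,(232,250),.076);b=onz(c,(405,250),.076);print('strip len',np.linalg.norm(b-a),np.degrees(np.arctan2(*(b-a)[1::-1])))
W=np.array([onz(c,p,.075)[:2] for p in [(206,149),(432,149),(421,313),(219,313)]]);print(W,W.mean(0))
E
```

```text
pointer [314.6, 270.9] [ 0.60380272 -0.22748566  0.0845    ] tab [364.4, 294.8] [ 0.62586106 -0.173398    0.079     ] remaining mm 50.7428404600204 eef [ 0.52663332 -0.23205353  0.31331277]
wheel [ 0.52457534 -0.23390387  0.089     ]
strip len 0.1717992328544665 97.7496367827674
[[ 0.50101199 -0.34151421]
 [ 0.47317433 -0.1349027 ]
 [ 0.64181604 -0.10834467]
 [ 0.67082068 -0.32013975]] [ 0.57170576 -0.22622533]
```

Call:
drive_tool --slide '[[1,-10,-50],[1,-10,-100],[1,-10,-150],[1,-10,-190],[1,-10,-210],[1,-10,-215],[1,-10,-215]]' --turn '[[0,0,0],[0,0,0],[0,0,0],[0,0,0],[0,0,0],[0,0,0],[0,0,0]]' --gripper '[0,0,0,0,0,0,0]'

```text
t: 7.45
eef_pos: [0.5281, -0.2405, 0.0987]
tool_rot: [-0.466, 0.536, -0.464, -0.53]
contact_force: [0.6, -1.1, -0.5]
gripper_width: -0.003
```

```bash
python3 - <<'E'
from h import *
c=cam('wrist');save(c,'w7');c=cam('side');crop(c,'s7',280,150,380,225);o=bot.get_obs();print(o['eef_pos'],o['contact_force'])
E
```

```text
s7 scale 8.0
[ 0.52917077 -0.24135001  0.10034142] [-0.63872728  0.78095451  0.59299722]
```

View pics/w7.png

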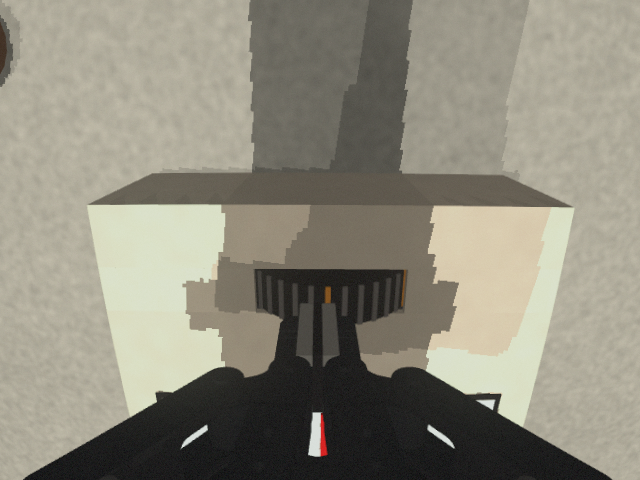

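View pics/s7.png

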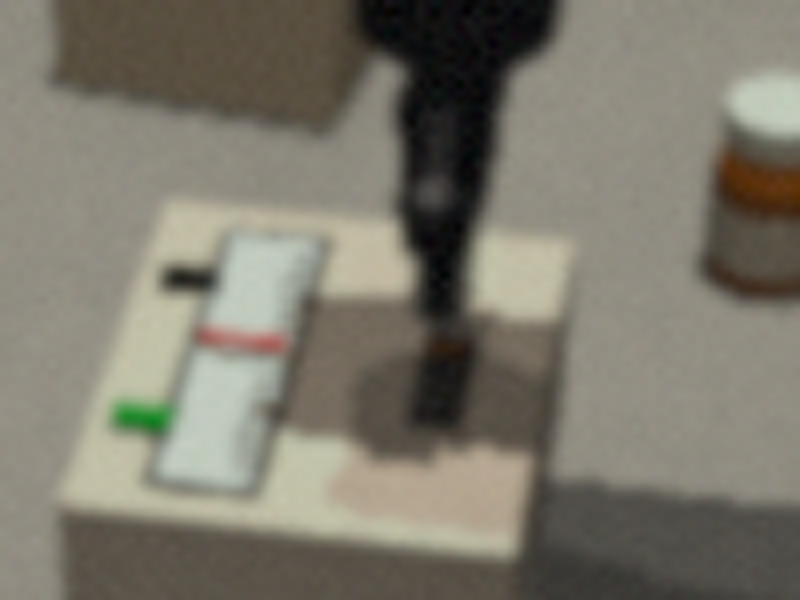

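Call:
drive_tool --slide '[[-2,0,-8],[-2,0,-13],[-2,0,-16],[-2,0,-16]]' --turn '[[0,0,0],[0,0,0],[0,0,0],[0,0,0]]' --gripper '[0,0,0,0]'

```text
t: 7.95
eef_pos: [0.5279, -0.2415, 0.0851]
tool_rot: [-0.466, 0.537, -0.464, -0.528]
contact_force: [-0.5, 0.3, 7.4]
gripper_width: -0.001
```

7.4 N is a good press. Stroke 1 follows, then a lift.

Call:
drive_tool --slide '[[-1,4,0],[-1,8,0],[-2,12,0],[-2,16,0],[-3,20,0],[-3,20,0]]' --turn '[[0,0,0],[0,0,0],[0,0,0],[0,0,0],[0,0,0],[0,0,0]]' --gripper '[0,0,0,0,0,0]'

```text
t: 8.55
eef_pos: [0.5252, -0.2212, 0.0859]
tool_rot: [-0.466, 0.538, -0.464, -0.528]
contact_force: [-1.4, 1.5, 6.5]
gripper_width: 0.0
```

Call:
drive_tool --slide '[[0,0,12],[0,0,16],[2,-10,16],[3,-20,16],[3,-20,16]]' --turn '[[0,0,0],[0,0,0],[0,0,0],[0,0,0],[0,0,0]]' --gripper '[0,0,0,0,0]'

```text
t: 9.05
eef_pos: [0.5278, -0.244, 0.1014]
tool_rot: [-0.467, 0.537, -0.465, -0.527]
contact_force: [-0.4, 0.6, -0.6]
gripper_width: 0.001
```

```bash
cat > rem.py <<'E'
from h import *
s=cam('side');ey=np.array([-.135,.991]);ex=np.array([.991,.135])
o=[b for b in blobs(s,'green',8) if abs(b[1][0]-298)<12 and abs(b[1][1]-202)<8];hsv=cv2.cvtColor(s['color'],cv2.COLOR_RGB2HSV)
m=np.zeros((480,640),np.uint8);x=hsv[170:230,290:335];m[170:230,290:335]=((x[...,0]<8)|(x[...,0]>172))&(x[...,1]>80)
n,l,st,ce=cv2.connectedComponentsWithStats(m);i=1+np.argmax(st[1:,4])
P=onz(s,ce[i],.0845)[:2];G=onz(s,o[0][1],.079)[:2];print('ptr px',ce[i],st[i],'tab',o[0][1],'ptr',P,'tab',G,'remaining',1e3*(G-P)@ey,'across',1e3*(G-P)@ex)
q=bot.get_obs();print(q['eef_pos'],q['contact_force'])
crop(s,__import__('sys').argv[1],280,165,360,225)
E
python3 rem.py s8
```

```text
ptr px [308.33333333 195.93333333] [304 195  10   3  15] tab [297.8, 201.9] ptr [ 0.6043973  -0.20237014] tab [ 0.627676   -0.17014502] remaining 28.79247037945151 across 27.4195807941703
[ 0.52777165 -0.24281411  0.10132756] [-0.41805783  1.1304912   0.20787406]
s8 scale 10.0
```

View pics/s8.png

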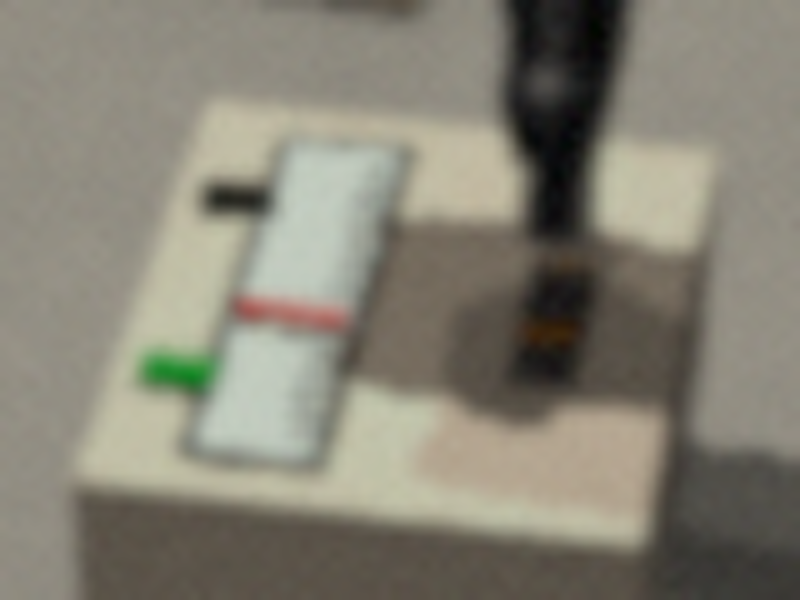

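The pointer is now at crop (290,313), about 20 mm further on, with ~29 mm left. Stroke 2 is 20 mm.

Call:
drive_tool --slide '[[-1,2,-8],[-1,2,-14],[-1,2,-16],[-2,6,-16],[-2,10,-16],[-3,14,-16],[-3,18,-16],[-4,22,-16],[-4,22,-16]]' --turn '[[0,0,0],[0,0,0],[0,0,0],[0,0,0],[0,0,0],[0,0,0],[0,0,0],[0,0,0],[0,0,0]]' --gripper '[0,0,0,0,0,0,0,0,0]'

```text
t: 10.0
eef_pos: [0.5237, -0.2196, 0.0855]
tool_rot: [-0.466, 0.537, -0.464, -0.528]
contact_force: [-2.4, 1.7, 5.0]
gripper_width: 0.001
```

Call:
drive_tool --slide '[[0,0,12],[0,0,16],[2,-7,16],[2,-14,16],[2,-14,16]]' --turn '[[0,0,0],[0,0,0],[0,0,0],[0,0,0],[0,0,0]]' --gripper '[0,0,0,0,0]'

```text
t: 10.5
eef_pos: [0.5253, -0.2356, 0.101]
tool_rot: [-0.467, 0.536, -0.465, -0.527]
contact_force: [0.1, -0.8, -0.2]
gripper_width: -0.001
```

```bash
python3 rem.py s9
```

```text
ptr px [307.125  200.0625] [302 199  11   3  16] tab [297.8, 201.9] ptr [ 0.60124512 -0.18078591] tab [ 0.627676   -0.17014502] remaining 6.976953937074492 across 27.629515525204994
[ 0.52525152 -0.23482202  0.10098359] [ 0.36337702 -0.22109071  0.03300496]
s9 scale 10.0
```

View pics/s9.png

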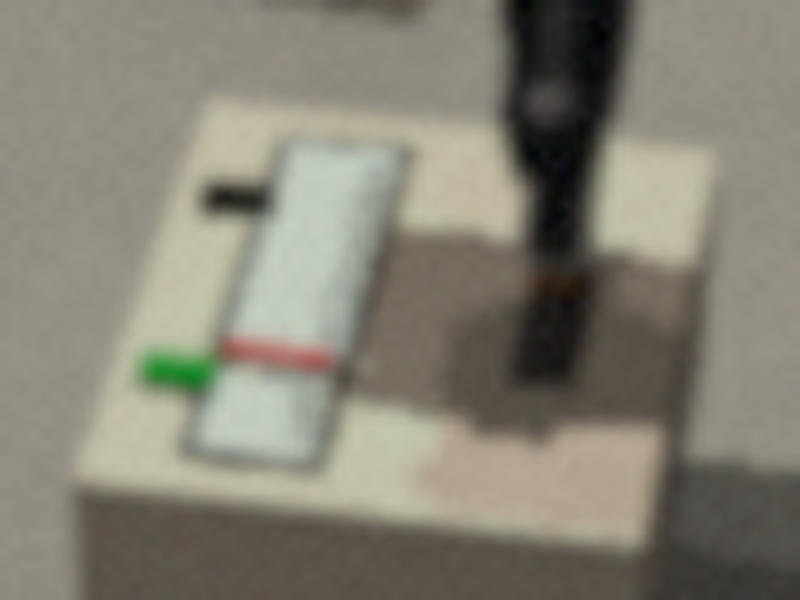

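Call:
drive_tool --slide '[[0,0,-8],[0,0,-14],[0,0,-16],[0,3,-16],[-1,6,-16],[-1,8,-16],[-1,8,-16],[-1,8,0],[-1,8,20],[-1,8,60]]' --turn '[[0,0,0],[0,0,0],[0,0,0],[0,0,0],[0,0,0],[0,0,0],[0,0,0],[0,0,0],[0,0,0],[0,0,0]]' --gripper '[0,0,0,0,0,0,0,0,0,0]'

```text
t: 11.55
eef_pos: [0.5223, -0.2261, 0.1598]
tool_rot: [-0.466, 0.535, -0.465, -0.53]
contact_force: [-0.4, -0.3, 0.5]
gripper_width: 0.002
```

Call:
drive_tool --slide '[[0,0,50],[0,0,100],[0,0,150],[0,0,150],[0,0,150]]' --turn '[[0,0,0],[0,0,0],[0,0,0],[0,0,0],[0,0,0]]' --gripper '[0,0,0,0,0]'

```text
t: 12.05
eef_pos: [0.5227, -0.2259, 0.3112]
tool_rot: [-0.466, 0.535, -0.465, -0.529]
contact_force: [-0.1, 0.1, -0.7]
gripper_width: -0.001
```

```bash
python3 rem.py s10; python3 cons.py; python3 - <<'E'
from h import *
c=cam('wrist');crop(c,'w10',180,120,460,330)
c=cam('scene');crop(c,'c10',200,180,400,330)
E
```

```text
ptr px [306.93333333 201.73333333] [303 201  10   3  15] tab [298.0, 201.8] ptr [ 0.5991351  -0.17247836] tab [ 0.62726407 -0.17081788] remaining -2.151880091424439 across 28.099978548133965
[ 0.52176185 -0.22599919  0.30952625] [-0.21636928 -0.82451242 -0.55118922]
s10 scale 10.0
pointer [359.0, 276.0] [ 0.596973   -0.17691011  0.0845    ] tab [357.1, 300.4] [ 0.62641639 -0.1733678   0.079     ] remaining mm -0.3341018370502916 eef [ 0.52133364 -0.22597793  0.30861578]
w10 scale 2.857142857142857
c10 scale 4.0
```

View pics/w10.png

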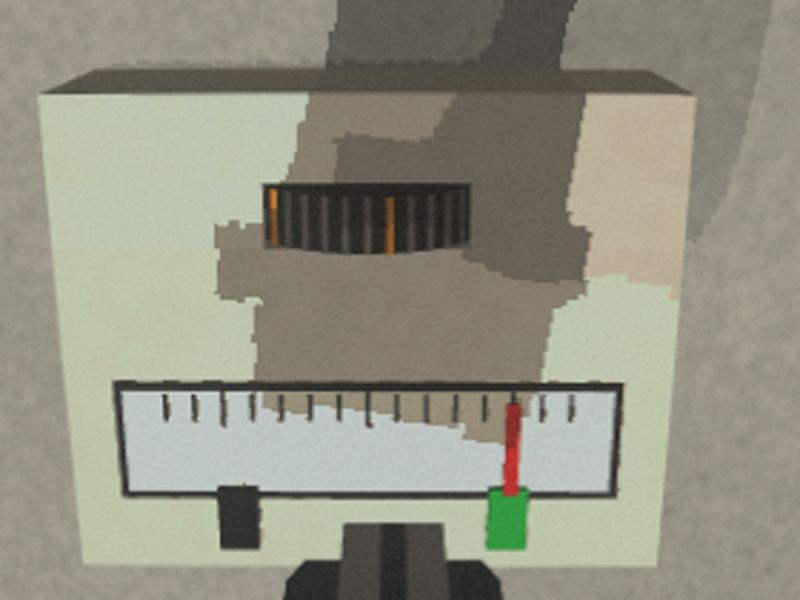

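View pics/c10.png

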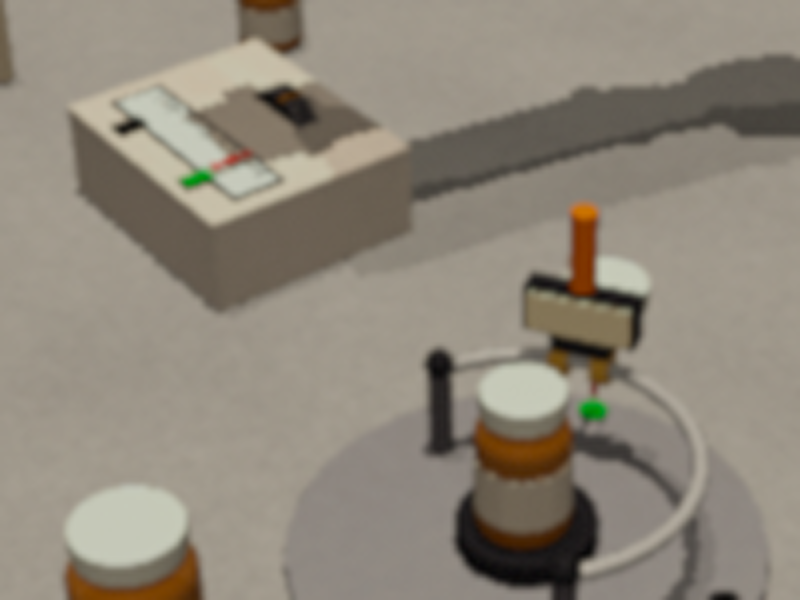

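The pointer lines up with the green tab (crop x 512 against 507). The index tip is still over the green disc, the jars and cap are undisturbed, and the arm is clear. Handing in.

```bash
python3 -c "
from h import *
print(bot.hand_in(), bot.get_obs()['t'])"
```

```text
the job is handed in; nothing more can be done
the job is handed in; nothing more can be done
```

I set the lamp on its mark, brought the pointer level with the green tab, and handed the job in just after 12 s of the 58 s allowed. The hand-in gives no verdict.

- **Lamp:** I straddled the orange post with half-open fingers and pushed it about 62° round the rod. While still pushing, the index tip measured about 3 mm from the green disc's centre. After I lifted off, the wrist picture showed the tip on the disc. The last scene picture showed it still there after the wheel work.
- **Wheel:** Three pressed strokes of about 20, 20 and 8 mm brought the pointer to the tab. The last checks put it 0.3 mm (wrist camera) and 2.2 mm (side camera) past the tab's centre. They disagree by about 2 mm, which is within the calibration error and well inside the 7 mm limit.
- **Forces and bystanders:** The highest force I read on the tool was about 7.4 N. At hand-in the shut gripper was about 220 mm above the console, touching nothing. The jars and spare cap looked undisturbed in the last pictures. The hand lens wasn't in those crops, but the arm didn't go near it.

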